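# Slide a flange ring out of a huddle and home in the welding jig

### The job

Slide the flat flange ring out of the huddle of steel pieces it is touching, without shifting the other four, and keep it flat on the bench all the way. Bring it home in the welding jig: press it gently against the fence and the stop screw at the same time for a moment, so that you feel both, then leave it touching both and draw the tool away.

Things in the scene. Friction and masses are not known exactly. Their poses are not given: they have to be found in the camera images.
- ring: flat steel flange ring, the only piece with a wide hole right through: 100 mm across, hole 56 mm, 14 mm thick, 0.45 to 0.8 kg, flat on the bench. Too wide to grasp across; shut fingers in its hole, tips a few mm above the bench, can push it from inside. Origin: centre of its underside, z up. Sliding it takes 2 to 6 N, along the fence some 1 to 5 N more
- blank: plain solid steel disc, 80 mm across, 14 mm thick, loose; origin: centre of its underside. Blank, hub, cap and stub lie in random order in a horseshoe round the ring, touching it, centres 90 mm from its centre and 53 degrees apart. The ring's only way out is the middle of the open side (roughly +y), within 10 degrees; other directions shove a piece
- hub: stepped steel hub, base 80 mm across and 14 mm thick, with a narrower neck, 36 mm tall in all, loose; one of the four of the horseshoe, none of which may shift by 5 mm; origin: centre of its underside
- cap: domed steel pipe cap, 80 mm across, 36 mm tall, loose; one of the four of the horseshoe; origin: centre of its underside
- stub: short steel pipe stub on end, closed a little below its rim, 80 mm across, 42 mm tall, loose; one of the four of the horseshoe; origin: centre of its underside
- jig: welding jig, fixed to the bench. Origin on the bench at the inner corner of the fence's face and the end stop's face; x runs along the fence towards the end stop, y points into the fence (away from the free side), z up. The ring is home with its centre at y = -50 mm in this frame and its rim against the stop screw
- fence: the jig's straight steel fence, 28 mm tall, same origin and axes as the jig: flat face at y = 0 from x = -240 mm to 0. Rigid; a press of more than 25 N knocks it out of true. In the middle of the stop screw's pad a spring pin, 7 mm across, stands 3 mm proud; it sinks under about 1 N, too weak to move the ring; the ring must be left touching it
- endstop: grey end stop block, 30 mm tall, same frame as the jig: face at x = 0, y from -90 mm to 0. At y = -50 mm the stop screw's pad (24 mm wide, 13 mm tall, ring height) sticks out 10 to 55 mm towards -x: not measured, find it by feel or eye. Home is thus x = -105 to -60 mm for the ring's centre. Rigid; over 25 N is too hard; press fence and screw with 3 to 12 N for half a second
Mind the look-alikes: they are no part of the job. Leave any pink look-alike of the blank alone. Leave any blue look-alike of the ring alone.

How it is judged:
By the outcome, as a careful person would: the job done as asked, in the order asked, and still so for the second after the job is handed in, with the robot touching nothing.
It also fails if it takes over 64 s, if anything falls off the work surface, if the arm or the gripper's body presses on something with over 40 N, if the wrist force passes 120 N, or if a joint passes its speed limit or range.

### The arm

A 7-joint arm with a two-finger parallel gripper is mounted at the origin on the work surface. World frame = base frame: x ahead of the robot, y to its left, z up, the work surface at z = 0. Lengths are in m, angles in rad, forces in N, time in s.
With the tool pointing down it reaches from about 0.4 to 0.85 m from the base axis. Payload 10.4 kg.
Tool frame: the origin (TCP) lies at the very end of the fingers, on their centre line; the grasp point (between the pads) lies 19 mm behind it; z points along the fingers, y is the direction in which the jaws open and shut (so a half turn about z gives the same grasp; the last joint's range is limited). The gripper opens to 87 mm and grips with 3 to 60 N. Pads are 19 mm wide; open, the fingers measure 117 mm over their backs; the gripper's body (75 mm by 190 mm) begins 51 mm behind the grasp point.
Start: joints at [-1.322, 0.332, -0.065, 1.46, 0.022, 1.35, -0.088], TCP at [0.168, 0.602, 0.223] pointing down, gripper open.
Joint ranges: [-2.6, 2.6], [-0.5, 2.12], [-1.47, 1.34], [0.16, 2.42], [-1.27, 4.41], [0.06, 2.06], [-2.6, 2.6]. Speed limits (rad/s): [2.22, 2.22, 2.79, 2.79, 3.14, 3.14, 3.14].

### API

Orientations are given as a unit quaternion [x, y, z, w].
In Python, from bench import read_state, camera, close_job, recognise, masks_of gives the robot as it stands.
- The arm moves only by the tool play_rows, never from a script. Its argument "moves" is a list of rows, each a list of 3 entries, a list of its own where there are three numbers: the shift along the tool's x, y, z in cm, then the turn, a rotation vector about the tool's x, y, z in rad, then the finger opening in cm, from 0 to 8.7. In form: [[[dx, dy, dz], [ax, ay, az], jaw], ...]. A call has 1 to 8 rows; each row is the pose to reach, as a shift and turn from the pose commanded when the call began, along the tool's axes at that moment; what a row does not reach only later rows make up. A row lasts 1/8 s, in which the tool goes at most 62.5 mm and 10.7 degrees, less where a joint would pass 70% of its speed; a pose out of reach is approached as far as the arm can. A call with a gripper value outside its range is refused whole. The fingers move at their own pace and stop on an object; "grip_force" is the grip in N (left out, the last holds). Time passes only in rows, so rows that repeat a pose let the fingers close. It gives the time, the measured TCP pose, the force and the opening at its end, in the units of the state.
- read_state(): the state, without advancing time (a new reading comes with each control period).
- camera(name): name is "side" or "top" or "wrist"; returns a dict with "frame" (384x512x3 uint8, red, green, blue), "intrinsics" (3x3 intrinsics, pixels), "camera_from_world" (4x4, takes a point from world to camera coordinates). Camera axes: x right, y down, z forward; pixel columns grow to the right and rows downward; lengths in m; the calibration is good to about 2 mm. A picture is of the moment at which its call begins. There is no depth.
- close_job(): hands the job in, once; it reports no verdict.
Trained networks look in a picture, given as the dict that the camera call returned (one of the last four; its "shot" number tells which), for a name from the list of things; names that differ only in an ending like _2 or _b are one class to them, and where a whole thing is asked for, a point or a joint stands for the part that bears it (a point fixed in the world has none). Each returns a list of dicts, best first, with "conf" (0 to 1); they miss things now and then, are a little off and sometimes report something else, mostly with a low value. They report only what shows in the picture. A call takes as long as a camera call. They do not tell look-alikes from the thing itself.
- recognise(picture, query): "at" ([column, row] in pixels, amid what is visible of it).
- masks_of(picture, query): "region" (384x512 bool, what is visible of it) and "at" ([column, row] in pixels, amid what is visible of it).
The state is a dict: "time": time; "joint_positions": joint angles; "joint_vel": joint speeds; "joint_torque": joint torques, N m; "ee_pos": TCP position; "eef_rot": TCP orientation; "ft_force": force on the tool from outside, world axes, zero at the start; "torque": the same for the moment, N m; "width": finger opening in m.
Only numpy, scipy, OpenCV 4.12 (cv2) and the standard library are available. Lean on these libraries where they do the work, as an engineer would, in place of code of your own. Each camera call takes 0.05 s, during which the arm holds its last target.

## Working session

There is one attempt and no reset: what is moved stays moved. The work goes in short steps, Python scripts to look and compute and a tool call to move; the robot and the scene stay as the last step left them, time stands still between calls to the robot, and variables do not carry over. Pictures are saved under pics/ and viewed, and the job is handed in when it is done.

Besides the shell and the picture viewer there is one more tool, called after ">>>" as name([rows], argument=value, ...), one row to a line, values as JSON. play_rows: Moves the arm, as the interface text tells. Its arguments: {"type":"object","properties":{"moves":{"type":"array","items":{"type":"array"}},"grip_force":{"type":"number"}},"required":["moves"]}

```bash
ls; mkdir -p pics; python3 - <<'E'
from bench import *
import cv2,pickle
print(read_state())
for n in ["top","side","wrist"]:
    c=camera(n); cv2.imwrite(f"pics/{n}0.png",c["frame"][:,:,::-1]); pickle.dump(c,open(f"{n}0.pkl","wb"))
    print(n,c["intrinsics"].tolist(),c["camera_from_world"].round(4).tolist())
    for q in ["ring","blank","hub","cap","stub","jig","fence","endstop"]:
        print(q,[(r["at"],round(r["conf"],2)) for r in recognise(c,q)][:4])
E
```

```text
pics
{'time': 0.0, 'joint_positions': array([-1.32164859,  0.33286324, -0.06470012,  1.4609308 ,  0.02162361,
        1.34988505, -0.08849942]), 'joint_vel': array([ 0.00013614, -0.00097701,  0.00070576,  0.00126193,  0.00095342,
       -0.00010179,  0.00059209]), 'joint_torque': array([-1.69835497e-03, -6.23242307e+01,  2.36539106e-02, -3.89896131e+01,
       -6.14504912e-02,  3.98410053e-02,  1.80387410e-04]), 'ee_pos': array([0.16767118, 0.60169745, 0.22176435]), 'eef_rot': array([ 1.35442943e-01,  9.90784904e-01, -6.93209444e-04, -5.09672588e-05]), 'ft_force': array([-0.49951117, -1.06877952,  0.11492944]), 'torque': array([0.00024683, 0.01535747, 0.02298048]), 'width': 0.08690149920228994}
top [[352.8552833723287, 0.0, 261.21706006362206], [0.0, 352.8552833723287, 185.27749561628625], [0.0, 0.0, 1.0]] [[0.0165, -0.9996, 0.0221, -0.0411], [-0.9894, -0.0195, -0.1442, 0.4958], [0.1446, -0.0195, -0.9893, 0.7623], [0.0, 0.0, 0.0, 1.0]]
ring [([323.4, 143.7], 0.85), ([340.7, 264.6], 0.72)]
blank [([342.3, 173.5], 0.88), ([377.8, 228.2], 0.81), ([277.8, 240.9], 0.57)]
hub [([351.5, 142
[... 415 characters left out ...]
.0, 0.0, 1.0]]
ring [([232.7, 152.5], 0.84), ([346.2, 179.9], 0.66)]
blank [([320.5, 141.2], 0.92), ([269.8, 142.0], 0.85), ([307.2, 202.9], 0.6), ([236.2, 162.3], 0.55)]
hub [([243.9, 137.2], 0.76)]
cap [([215.9, 138.4], 0.74), ([245.6, 137.7], 0.49)]
stub [([270.6, 163.3], 0.64)]
jig [([157.6, 297.9], 0.74)]
fence [([170.7, 292.0], 0.88)]
endstop [([159.5, 297.8], 0.63), ([133.2, 243.8], 0.56)]
wrist [[279.65667108859, 0.0, 256.7130003609383], [0.0, 279.65667108859, 189.2582087681467], [0.0, 0.0, 1.0]] [[0.2682, 0.9634, 0.0018, -0.6254], [0.923, -0.2575, 0.286, -0.033], [0.276, -0.0751, -0.9582, 0.392], [0.0, 0.0, 0.0, 1.0]]
ring []
blank []
hub []
cap []
stub []
jig []
fence []
endstop []
```

View pics/top0.png

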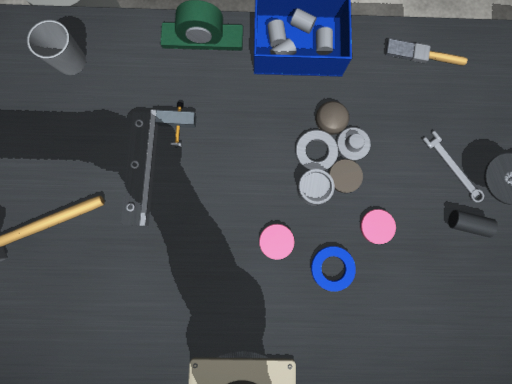

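View pics/side0.png

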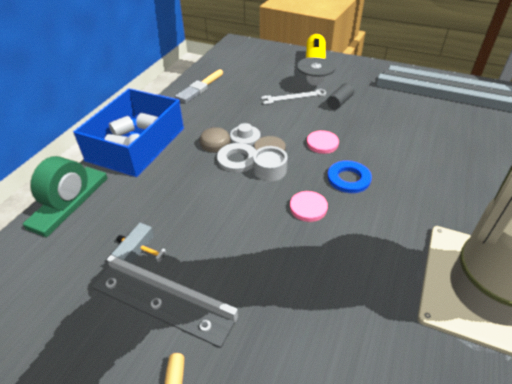

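View pics/wrist0.png

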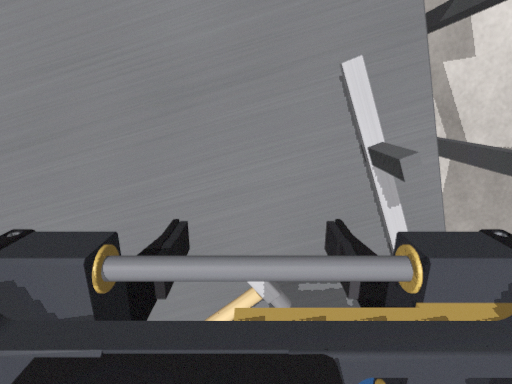

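The wanted thing is a grey ring, top px (317,151). It could be confused with the blue ring (334,269). The stub (317,186) also looks ring-like but is closed, and the pink discs at (277,242) and (378,227) are blank look-alikes. I'll measure and crop next.

```bash
cat > h.py <<'E'
import numpy as np, cv2, pickle
from scipy.optimize import least_squares
def bp(c,uv,z):
    K=c["intrinsics"];T=c["camera_from_world"];R=T[:3,:3];t=T[:3,3]
    o=-R.T@t; d=R.T@np.linalg.inv(K)@np.array([uv[0],uv[1],1.]); return o+d*(z-o[2])/d[2]
def pr(c,p):
    K=c["intrinsics"];T=c["camera_from_world"];q=np.atleast_2d(p)@T[:3,:3].T+T[:3,3]; q=q@K.T; return q[:,:2]/q[:,2:]
def crop(c,u0,v0,w,h,s,name):
    f=c["frame"][:,:,::-1][int(v0):int(v0+h),int(u0):int(u0+w)]
    cv2.imwrite(name,cv2.resize(f,None,fx=s,fy=s,interpolation=cv2.INTER_CUBIC))
E
python3 - <<'E'
from h import *
c=pickle.load(open("top0.pkl","rb")); s=pickle.load(open("side0.pkl","rb"))
crop(c,280,90,110,130,4.5,"pics/tc.png"); crop(c,115,90,100,140,4.2,"pics/tj.png")
crop(s,180,110,130,90,6,"pics/sc.png"); crop(s,80,210,170,140,4.2,"pics/sj.png")
for n,uv,z in [("ring",(317,151),.014),("hub",(352,144),.014),("cap",(332,118),.01),("blank",(347,176),.014),("stub",(316,185),.042),("corner",(153,115),.028),("fend",(143,218),.028)]:
    print(n,bp(c,uv,z).round(3))
for n,uv,z in [("ring",(237,157),.014)]: print(n,bp(s,uv,z).round(3))
E
```

```text
ring [ 0.584 -0.163  0.014]
hub [ 0.603 -0.247  0.014]
cap [ 0.668 -0.201  0.01 ]
blank [ 0.526 -0.234  0.014]
stub [ 0.499 -0.156  0.042]
corner [0.659 0.224 0.028]
fend [0.418 0.231 0.028]
ring [ 0.581 -0.156  0.014]
```

View pics/tc.png

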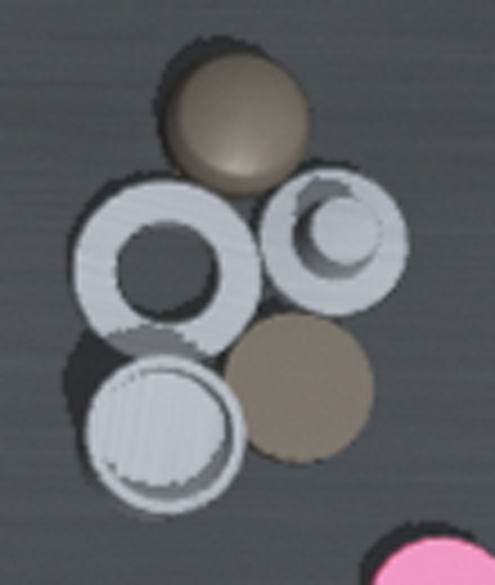

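View pics/tj.png

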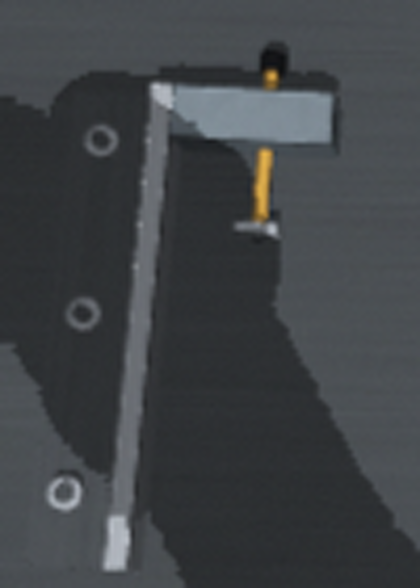

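View pics/sj.png

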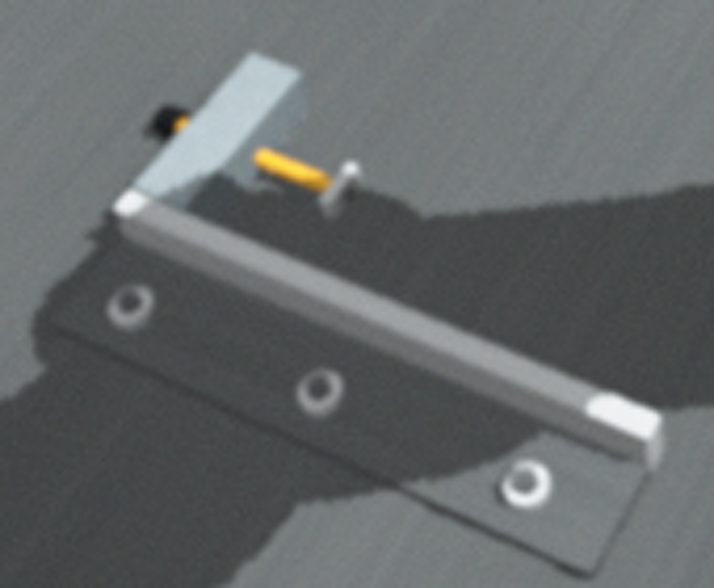

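The top crop shows the grey ring with dark bench through its hole. Cap, hub, blank and stub sit in a horseshoe to its right, top and bottom. The jig's yellow screw and pad are at px ~(176,145). Next I'll compute the fence line and a view pose.

```bash
cat >> h.py <<'E'
from scipy.spatial.transform import Rotation as Ro
def rel(st,target,yaw_y=None):
    """shift (cm) in tool axes to world target; turn about tool z to bring tool y to world angle yaw_y (deg)"""
    R=Ro.from_quat(st["eef_rot"]).as_matrix()
    d=R.T@(np.array(target)-st["ee_pos"])*100
    a=np.degrees(np.arctan2(R[1,1],R[0,1])); 
    return d.round(2), a, None if yaw_y is None else np.radians(-(yaw_y-a)), R
E
python3 - <<'E'
from h import *
from bench import read_state
c=pickle.load(open("top0.pkl","rb")); s=pickle.load(open("side0.pkl","rb")); w=pickle.load(open("wrist0.pkl","rb"))
T=w["camera_from_world"]; st=read_state()
R=Ro.from_quat(st["eef_rot"]).as_matrix()
print("cam in tool", R.T@(-T[:3,:3].T@T[:3,3]-st["ee_pos"]), "axis in tool",R.T@T[2,:3])
a=bp(c,(156.0,116.2),.028);b=bp(c,(146.2,212.6),.028); print(a,b,np.degrees(np.arctan2(*(a-b)[[1,0]])))
# side: far top edge of fence = face edge
a=bp(s,(80+150/4.2,210+192/4.2),.028);b=bp(s,(80+662/4.2,210+412/4.2),.028); print(a,b,np.degrees(np.arctan2(*(a-b)[[1,0]])))
print("pad top",bp(c,(115+256/4.2,90+240/4.2),.01),"side",bp(s,(80+338/4.2,210+185/4.2),.01))
for t in [(.45,.12,.25),(.58,-.16,.25)]: print(rel(st,t,87))
E
```

```text
cam in tool [ 0.08058408 -0.00036761 -0.16358666] axis in tool [-0.28603804  0.00165101  0.95821684]
[0.65608302 0.21654763 0.028     ] [0.43061073 0.22506287 0.028     ] -2.1628176124643965
[0.65903764 0.21528239 0.028     ] [0.39959307 0.22458933 0.028     ] -2.054466030946883
pad top [0.58743394 0.17045844 0.01      ] side [0.59342391 0.16837282 0.01      ]
(array([-40.13, -38.86,  -2.75]), np.float64(74.4276345346099), np.float64(-0.21942917213508656), array([[-9.63292159e-01,  2.68455240e-01, -8.94810099e-06],
       [ 2.68455236e-01,  9.63292149e-01,  1.47373957e-04],
       [ 4.81829465e-05,  1.39562013e-04, -9.99999989e-01]]))
(array([-60.17, -62.35,  -2.75]), np.float64(74.4276345346099), np.float64(-0.21942917213508656), array([[-9.63292159e-01,  2.68455240e-01, -8.94810099e-06],
       [ 2.68455236e-01,  9.63292149e-01,  1.47373957e-04],
       [ 4.81829465e-05,  1.39562013e-04, -9.99999989e-01]]))
```

>>> play_rows([
  [[-5,-4,0],[0,0,-0.1],0],
  [[-10,-8,0],[0,0,-0.235],0],
  [[-15,-12,-1],[0,0,-0.235],0],
  [[-20,-16,-1],[0,0,-0.235],0],
  [[-25,-20,-1.5],[0,0,-0.235],0],
  [[-30,-24,-1.5],[0,0,-0.235],0],
  [[-35,-28,-1.5],[0,0,-0.235],0],
  [[-39.5,-31.5,-1.5],[0,0,-0.235],0],
])

```text
time: 2.35
ee_pos: [0.4611, 0.1958, 0.238]
eef_rot: [0.018, 1.0, 0.0, 0.0]
ft_force: [1.2, 0.6, 0.6]
width: 0.0148
```

```bash
python3 - <<'E'
from h import *
from bench import *
st=read_state();print(st["time"],st["ee_pos"],rel(st,(.5,.14,.24),87.9)[:3],st["ft_force"],st["width"],st["joint_positions"])
c=camera("wrist"); pickle.dump(c,open("w1.pkl","wb")); cv2.imwrite("pics/w1.png",c["frame"][:,:,::-1])
E
```

```text
2.35 [0.46105642 0.19575948 0.23797527] (array([-4.1 , -5.43, -0.2 ]), np.float64(87.90226540874467), np.float64(3.9538841497832536e-05)) [1.16159518 0.58168963 0.60169533] 0.014773805678467372 [-0.76344815  0.03924228  0.28003371  1.77388256 -0.01155485  1.32889284
  1.05332042]
```

View pics/w1.png

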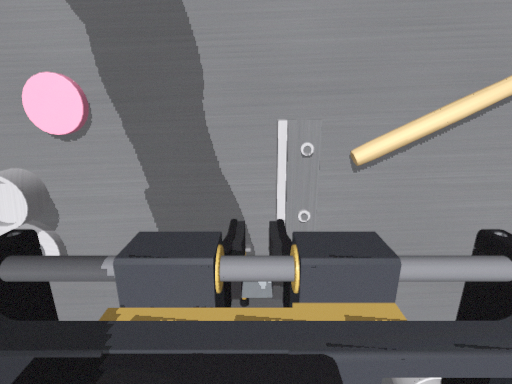

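The wrist view shows the fence edge at column ~279, with the fingers hiding the pad. I'll move on to look at the ring.

>>> play_rows([
  [[-2.6,-5,0],[0,0,0],0],
  [[-5.2,-10,0],[0,0,0],0],
  [[-7.8,-15,0],[0,0,0],0],
  [[-10.4,-20,0],[0,0,0],0],
  [[-13,-25,0],[0,0,0],0],
  [[-15.6,-30,0],[0,0,0],0],
  [[-18.2,-35.3,0],[0,0,0],0],
  [[-18.2,-35.3,0],[0,0,0],0],
])

```text
time: 3.4
ee_pos: [0.6287, -0.1676, 0.2367]
eef_rot: [0.022, 1.0, -0.002, -0.001]
ft_force: [0.2, 0.3, -0.4]
width: 0.0005
```

```bash
python3 - <<'E'
from h import *
from bench import *
st=read_state();print(st["time"],st["ee_pos"],rel(st,(.5,.14,.24),87.9)[1:3],st["ft_force"],st["width"],st["joint_positions"])
c=camera("wrist"); pickle.dump(c,open("w2.pkl","wb")); cv2.imwrite("pics/w2.png",c["frame"][:,:,::-1])
for q in ["ring","stub","cap","hub","blank"]:
    m=masks_of(c,q)
    for r in m: print(q,r["at"],r["conf"],r["region"].sum())
    if m: np.save(f"m_{q}.npy",m[0]["region"])
E
```

```text
3.4 [ 0.62866146 -0.1675687   0.23665133] (np.float64(87.50155685381574), np.float64(-0.006954144782920475)) [ 0.19356936  0.28894208 -0.42969468] 0.0004628706652057977 [-0.23171068  0.41921124  0.58125087  1.39250724 -0.22544899  1.39745059
  1.87559473]
ring [262.9, 113.9] 0.81 2911
stub [261.5, 57.8] 0.77 4080
cap [232.9, 192.6] 0.91 2329
hub [198.5, 148.3] 0.73 2583
blank [204.1, 88.6] 0.55 3209
```

View pics/w2.png

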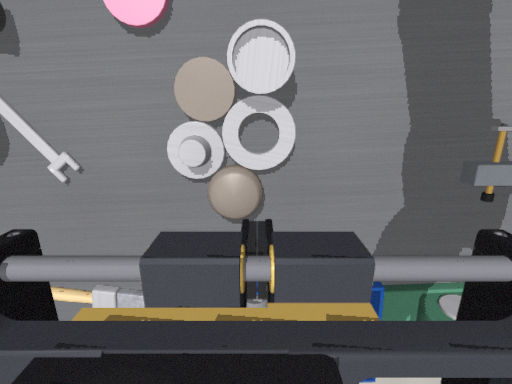

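```bash
cat > fit.py <<'E'
from h import *
def fit(c,x0,r,z,angs,sgn=+1,search=.008,verbose=True):
    g=cv2.GaussianBlur(c["frame"].mean(2).astype(np.float32),(0,0),0.8); p=np.array(x0,float)
    rs=np.linspace(r-search,r+search,161)
    for it in range(6):
        A=[];B=[]
        for a in angs:
            d=np.array([np.cos(a),np.sin(a)])
            P=np.c_[p[0]+rs*d[0],p[1]+rs*d[1],np.full(len(rs),z)]
            uv=pr(c,P).astype(np.float32)
            v=cv2.remap(g,uv[:,:1],uv[:,1:],cv2.INTER_LINEAR).ravel()
            gr=-np.gradient(v)*sgn
            k=gr.argmax()
            if gr[k]<1.0: continue
            A.append(d);B.append(rs[k]-r)
        A=np.array(A);B=np.array(B)
        s=least_squares(lambda q:A@q-B,[0,0],loss="soft_l1",f_scale=.001).x
        p+=s
    res=A@[0,0]-B
    if verbose: print(x0,"->",p.round(4),"n",len(B),"mad mm",np.median(abs(B))*1e3)
    return p
E
python3 - <<'E'
from fit import *
D=np.radians
for nm in ["w2","top0","side0"]:
    c=pickle.load(open(nm+".pkl","rb")); print(nm)
    full=D(np.arange(0,360,5))
    ro=D(np.r_[np.arange(5,150,4)])
    fit(c,(.582,-.16),.05,.014,ro)
    fit(c,(.582,-.16),.028,.014,full,-1)
    fit(c,(.603,-.247),.04,.014,full)
    fit(c,(.526,-.234),.04,.014,full)
    fit(c,(.495,-.16),.04,.042,full)
    fit(c,(.668,-.20),.04,.0,full)
E
```

```text
w2
(0.582, -0.16) -> [ 0.5844 -0.1638] n 37 mad mm 0.1999999999999988
(0.582, -0.16) -> [ 0.5841 -0.1636] n 72 mad mm 0.20000000000000226
(0.603, -0.247) -> [ 0.6035 -0.2518] n 72 mad mm 0.5499999999999984
(0.526, -0.234) -> [ 0.5246 -0.2319] n 70 mad mm 0.6999999999999993
(0.495, -0.16) -> [ 0.4938 -0.1571] n 72 mad mm 0.09999999999999593
(0.668, -0.2) -> [ 0.6712 -0.2042] n 43 mad mm 0.5999999999999963
top0
(0.582, -0.16) -> [ 0.5868 -0.1637] n 37 mad mm 0.5000000000000004
(0.582, -0.16) -> [ 0.5867 -0.1629] n 72 mad mm 0.6999999999999993
(0.603, -0.247) -> [ 0.6056 -0.2511] n 69 mad mm 0.6999999999999993
(0.526, -0.234) -> [ 0.5266 -0.2315] n 21 mad mm 0.6999999999999993
(0.495, -0.16) -> [ 0.4966 -0.1565] n 72 mad mm 0.3999999999999976
(0.668, -0.2) -> [ 0.6445 -0.2015] n 20 mad mm 1.9999999999999982
side0
(0.582, -0.16) -> [ 0.5846 -0.1629] n 35 mad mm 0.800000000000002
(0.582, -0.16) -> [ 0.5856 -0.1642] n 65 mad mm 1.7999999999999996
(0.603, -0.247) -> [ 0.6052 -0.2542] n 58 mad mm 1.049999999999999
(0.526, -0.234) -> [ 0.5238 -0.1895] n 34 mad mm 3.5499999999999976
(0.495, -0
[... 344 characters left out ...]
tor_fun = VectorFunction(
        fun_wrapped,
    ...<6 lines>...
        workers=workers
    )
    self._update_fun()
    ~~~~~~~~~~~~~~~~^^
    self.f = self.fun_wrapped(xp_copy(self.x))
             ~~~~~~~~~~~~~~~~^^^^^^^^^^^^^^^^^
    return np.atleast_1d(self.fun(x))
                         ~~~~~~~~^^^
    return self.f(x, *self.args, **self.kwargs)
           ~~~~~~^^^^^^^^^^^^^^^^^^^^^^^^^^^^^^
  File "fit.py", line 17, in <lambda>
    s=least_squares(lambda q:A@q-B,[0,0],loss="soft_l1",f_scale=.001).x
                             ~^~
ValueError: matmul: Input operand 1 has a mismatch in its core dimension 0, with gufunc signature (n?,k),(k,m?)->(n?,m?) (size 2 is different from 0)
```

The ring is at about (0.585, -0.1635), confirmed by three cameras within 2 mm. The four pieces sit 90 mm from it at bearings of about -25, -78, -131 and -184 degrees, so the exit bearing is about 76 degrees. I'll descend over the hole and check for tracking error.

>>> play_rows([
  [[4.4,0.3,0],[0,0,0],0],
  [[4.4,0.3,5],[0,0,0],0],
  [[4.4,0.3,11],[0,0,0],0],
  [[4.4,0.3,17],[0,0,0],0],
  [[4.4,0.3,17.5],[0,0,0],0],
  [[4.4,0.3,17.5],[0,0,0],0],
])

```text
time: 4.45
ee_pos: [0.5862, -0.1572, 0.0645]
eef_rot: [0.018, 1.0, -0.0, 0.001]
ft_force: [-0.1, -0.2, 0.7]
width: 0.0004
```

```bash
python3 - <<'E'
from h import *
from bench import *
for i in range(2):
    c=camera("wrist")
    st=read_state();print(st["time"],st["ee_pos"],rel(st,(.585,-.1635,.02),87.9)[:3],st["ft_force"],st["width"])
cv2.imwrite("pics/w3.png",c["frame"][:,:,::-1])
c=camera("side");crop(c,170,80,130,100,6,"pics/s3.png")
E
```

```text
4.5 [ 0.58680792 -0.15745715  0.06531311] (array([ 0.18, -0.61,  4.53]), np.float64(87.91777277031551), np.float64(0.00031019335920623594)) [ 0.30912233 -0.00038225 -0.33297882] 0.0004348635690223137
4.55 [ 0.58694031 -0.15759748  0.06546362] (array([ 0.19, -0.6 ,  4.55]), np.float64(87.90691369439895), np.float64(0.00012066673073830316)) [1.08990373 0.40213596 0.01167932] 0.00038405203926067453
```

View pics/s3.png

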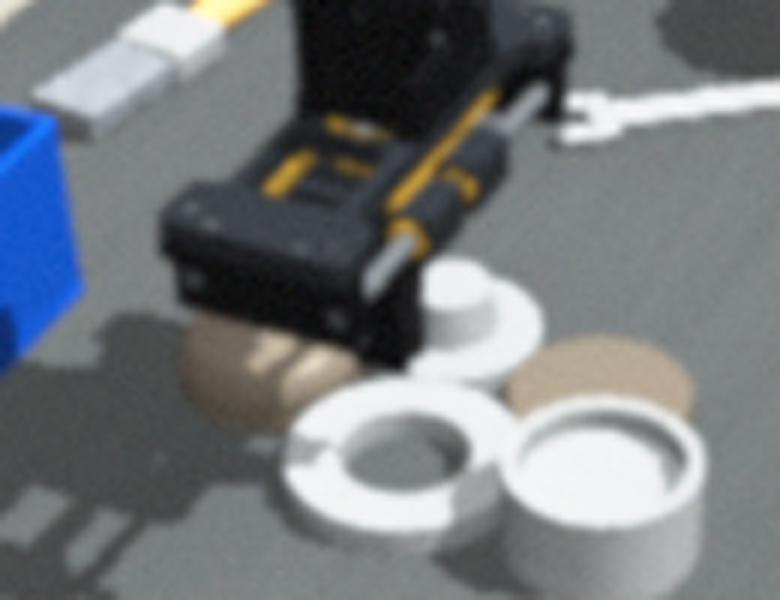

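>>> play_rows([
  [[0.2,-0.6,0],[0,0,0],0],
  [[0.2,-0.6,2.5],[0,0,0],0],
  [[0.2,-0.6,4.2],[0,0,0],0],
  [[0.2,-0.6,4.2],[0,0,0],0],
  [[0.2,-0.6,4.2],[0,0,0],0],
])

```text
time: 5.22
ee_pos: [0.5833, -0.1635, 0.0212]
eef_rot: [0.018, 1.0, -0.0, 0.0]
ft_force: [-0.1, -0.9, -0.5]
width: 0.0002
```

```bash
python3 - <<'E'
from h import *
from bench import *
for i in range(2):
    c=camera("side")
    st=read_state();print(st["time"],st["ee_pos"],rel(st,(.585,-.1635,.006),87.9)[:3],st["ft_force"],st["width"])
crop(c,170,80,130,100,6,"pics/s4.png")
E
```

```text
5.275 [ 0.58346346 -0.16351993  0.0213556 ] (array([-0.15,  0.01,  1.54]), np.float64(87.88735926507584), np.float64(-0.00022062244429845796)) [ 0.96738199  0.79265768 -0.00473486] 0.000198415445858777
5.325 [ 0.5834946  -0.16345325  0.0213721 ] (array([-0.15,  0.  ,  1.54]), np.float64(87.89272165749978), np.float64(-0.0001270310407168238)) [-0.26241495  0.45162596  0.07061593] 0.0006398591227949398
```

View pics/s4.png

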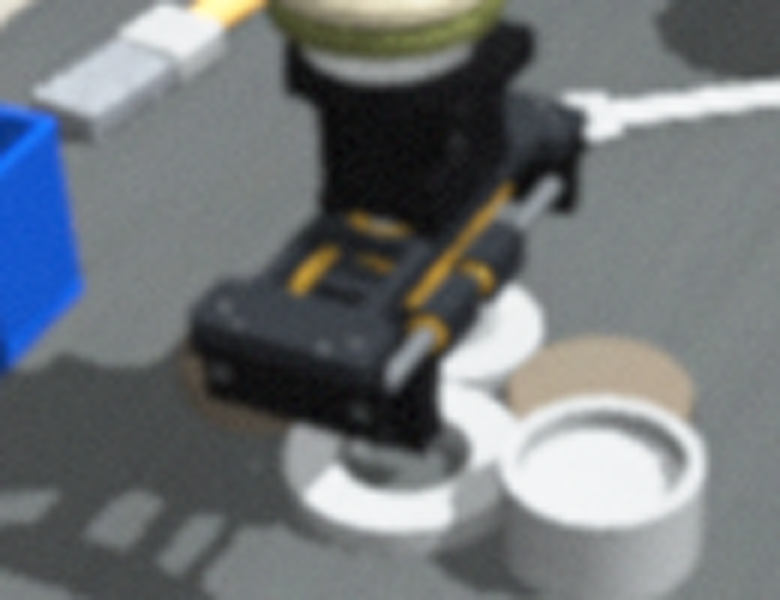

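The fingers are lined up over the hole. I'll turn the jaw axis onto the exit bearing and go down to about 5 mm.

>>> play_rows([
  [[-0.15,0,0],[0,0,0.104],0],
  [[-0.15,0,0],[0,0,0.208],0],
  [[-0.15,0,0.8],[0,0,0.208],0],
  [[-0.15,0,1.5],[0,0,0.208],0],
  [[-0.15,0,1.5],[0,0,0.208],0],
  [[-0.15,0,1.5],[0,0,0.208],0],
])

```text
time: 6.08
ee_pos: [0.5844, -0.1634, 0.0055]
eef_rot: [0.122, 0.993, 0.0, 0.0]
ft_force: [-1.0, -0.4, -0.1]
width: 0.0005
```

```bash
python3 - <<'E'
from h import *
from bench import *
for i in range(2):
    c=camera("side")
    st=read_state();print(st["time"],st["ee_pos"],rel(st,(.585,-.1635,.006),75.9)[:3],st["ft_force"],st["width"],st["joint_positions"][6])
crop(c,170,80,130,100,6,"pics/s5.png")
E
```

```text
6.125 [ 0.58449977 -0.16342222  0.00563712] (array([-0.05,  0.  , -0.04]), np.float64(75.99805248453781), np.float64(0.0017113386949454891)) [-0.08301681  0.7275743   0.45232003] 0.00044035209101540927 1.78390515621966
6.175 [ 0.58454245 -0.16345588  0.00571115] (array([-0.05,  0.01, -0.03]), np.float64(75.98552665213182), np.float64(0.0014927216779080609)) [-0.22239001  0.04820414 -0.29271017] 8.163771422514145e-05 1.7837952981896914
```

View pics/s5.png

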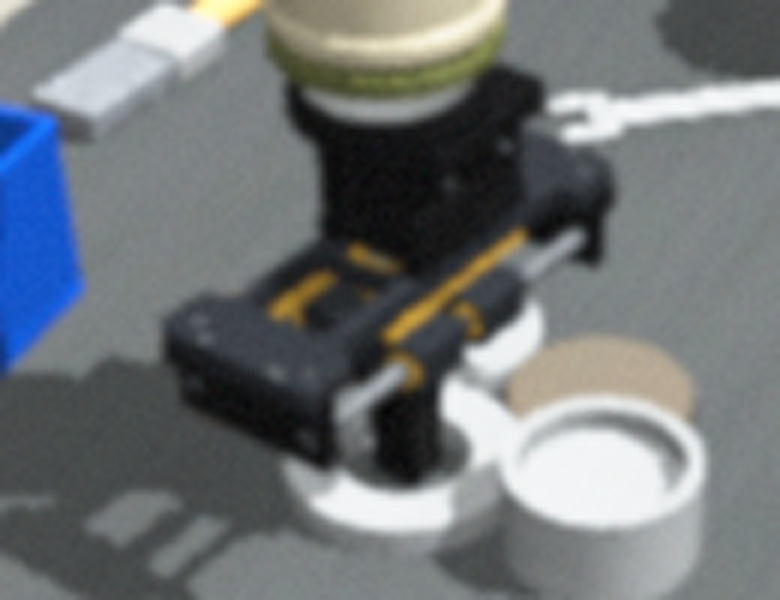

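The fingers are inside the hole with no contact force. I'll push out along +y of the tool (bearing 76°).

>>> play_rows([
  [[0,0.6,0],[0,0,0],0],
  [[0,1.2,0],[0,0,0],0],
  [[0,1.8,0],[0,0,0],0],
  [[0,2.5,0],[0,0,0],0],
  [[0,3.3,0],[0,0,0],0],
  [[0,4.2,0],[0,0,0],0],
  [[0,5.1,0],[0,0,0],0],
  [[0,6.0,0],[0,0,0],0],
])

```text
time: 7.18
ee_pos: [0.5991, -0.1045, 0.0055]
eef_rot: [0.122, 0.993, 0.0, -0.0]
ft_force: [0.3, -2.9, 0.4]
width: 0.0002
```

```bash
python3 - <<'E'
from fit import *
from bench import *
c=camera("side")
st=read_state();print(st["time"],st["ee_pos"],rel(st,(.585,-.1635,.006),75.9)[:2],st["ft_force"],st["width"])
crop(c,170,80,130,100,6,"pics/s6.png")
t=camera("top");pickle.dump(t,open("t6.pkl","wb"));crop(t,250,90,140,130,4.5,"pics/t6.png")
E
```

```text
7.225 [ 0.59953094 -0.10276158  0.005461  ] (array([-0.05, -6.24, -0.06]), np.float64(76.06460108876641)) [-0.05511172 -1.51430049  1.16403403] 0.0002956462032861868
```

View pics/t6.png

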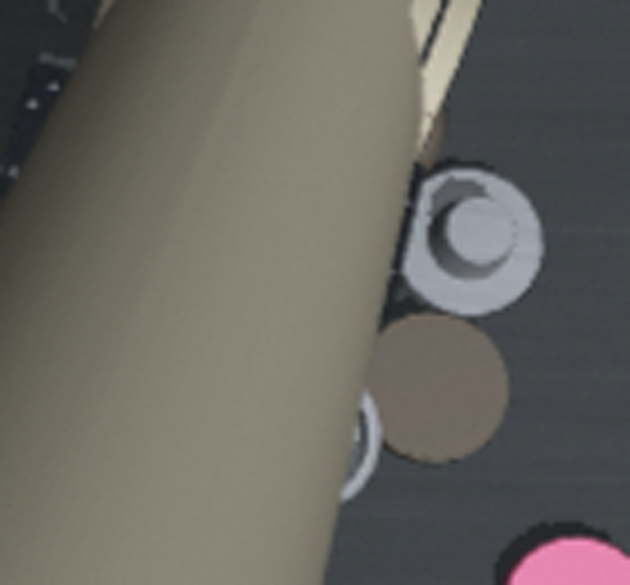

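View pics/s6.png

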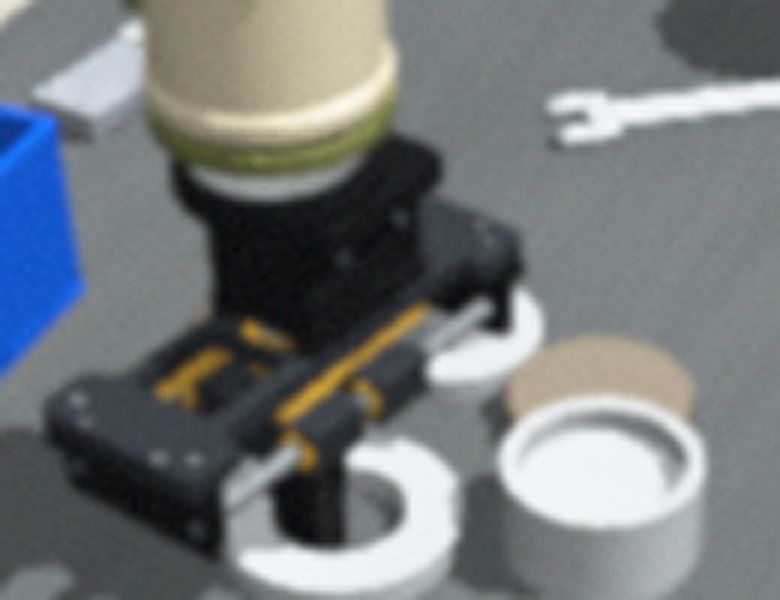

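The ring followed cleanly: in the side crop the stub, blank and hub are at the same pixels as before. I'll continue out, then spread the fingers slightly to centre the ring on the tool and align it with the jig.

>>> play_rows([
  [[0,1.0,0],[0,0,0],0],
  [[0,2.0,0],[0,0,0],0],
  [[0,3.0,0],[0,0,0],0],
  [[0,4.0,0],[0,0,0],0],
  [[0,5.0,0],[0,0,0],0.5],
  [[0,5.0,0],[0,0,0],1.2],
  [[0,5.0,0],[0,0,0],2.0],
  [[0,5.0,0],[0,0,0],2.0],
], grip_force=5)

```text
time: 8.28
ee_pos: [0.6109, -0.0572, 0.0055]
eef_rot: [0.122, 0.992, -0.0, -0.0]
ft_force: [-0.9, -3.2, -0.8]
width: 0.0184
```

```bash
python3 - <<'E'
from fit import *
from bench import *
c=camera("side")
st=read_state();print(st["time"],st["ee_pos"],rel(st,(.508,.155,.006),87.9)[:3],st["ft_force"],st["width"])
crop(c,170,80,130,100,6,"pics/s7.png")
c=camera("wrist"); cv2.imwrite("pics/w7.png",c["frame"][:,:,::-1])
E
```

```text
8.325 [ 0.61096269 -0.05712879  0.00554793] (array([15.14, 18.07, -0.05]), np.float64(75.93574307289066), np.float64(-0.2088156759325973)) [-1.3835747  -3.00657387  0.12795406] 0.019152541342262557
```

View pics/s7.png

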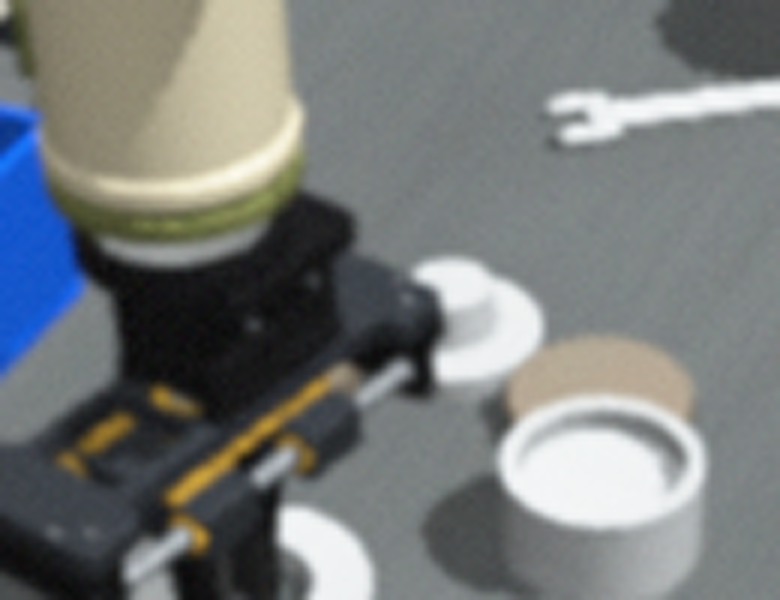

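View pics/w7.png

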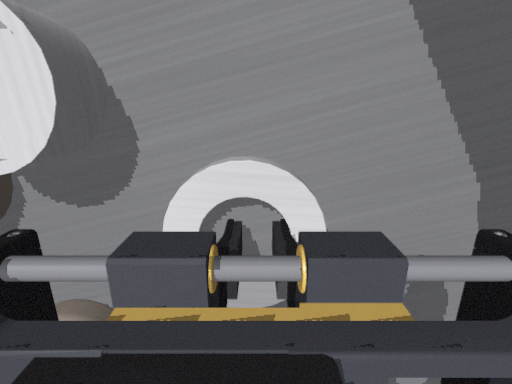

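Wrist view: the ring (px 163–327) has about 10 mm slack behind the fingers. I'll open a little more with low force to make the fit snug.

>>> play_rows([
  [[0,0,0],[0,0,0],2.4],
  [[0,0,0],[0,0,0],2.7],
  [[0,0,0],[0,0,0],3.0],
  [[0,0,0],[0,0,0],3.0],
  [[0,0,0],[0,0,0],3.0],
], grip_force=3)

```text
time: 9.0
ee_pos: [0.6111, -0.0565, 0.0055]
eef_rot: [0.122, 0.993, 0.0, 0.0]
ft_force: [0.3, -2.0, -1.0]
width: 0.0297
```

```bash
python3 - <<'E'
from fit import *
from bench import *
c=camera("wrist"); crop(c,130,140,240,180,3.3,"pics/w8.png")
for i in range(3):
    st=read_state();print(st["time"],st["ee_pos"],rel(st,(.508,.155,.006),87.9)[:3],st["ft_force"],st["width"]); camera("side")
fit(c,(.610,-.062),.05,.014,np.radians(np.arange(120,240,4)))
E
```

```text
9.05 [ 0.61104815 -0.05657959  0.00549443] (array([15.13, 18.03, -0.05]), np.float64(75.97409460801259), np.float64(-0.20814631537152534)) [-1.43713319 -2.33951575  0.03788172] 0.029661590747424825
9.1 [ 0.61109805 -0.05655757  0.00553246] (array([15.13, 18.03, -0.05]), np.float64(75.9772629385141), np.float64(-0.20809101757248263)) [-1.28939455 -2.17666724 -0.59861306] 0.029848226394977036
9.15 [ 0.61106039 -0.05659365  0.00550835] (array([15.13, 18.03, -0.05]), np.float64(75.97354588722031), np.float64(-0.2081558923560248)) [ 0.00984174 -3.09671336 -0.20639885] 0.029788697688061066
(0.61, -0.062) -> [ 0.609  -0.0585] n 30 mad mm 0.10000000000000286
```

View pics/w8.png

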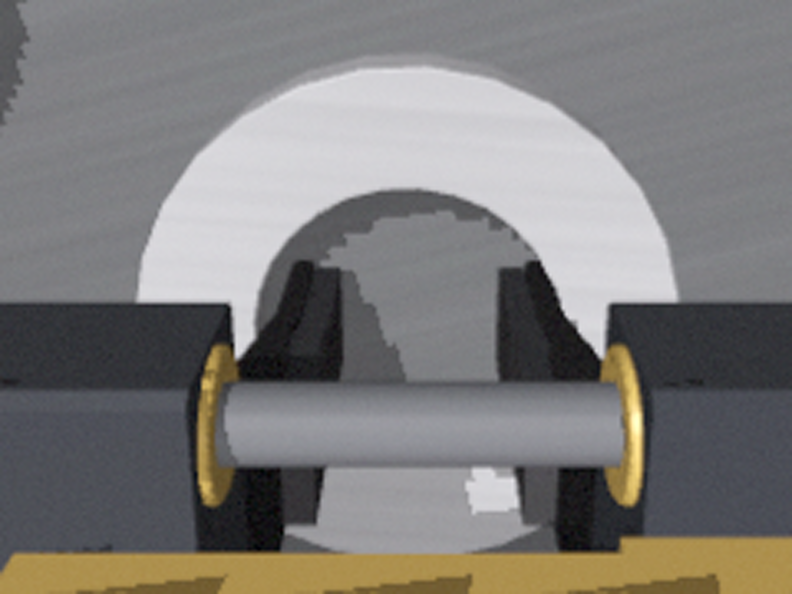

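>>> play_rows([
  [[0,0,0],[0,0,0],3.4],
  [[1.5,2,0],[0,0,0],3.4],
  [[3.5,4.5,0],[0,0,-0.05],3.4],
  [[6,7.2,0],[0,0,-0.1],3.4],
  [[8.5,10,0],[0,0,-0.15],3.4],
  [[11,13,0],[0,0,-0.208],3.4],
  [[13,15.5,0],[0,0,-0.208],3.4],
  [[14,17,0],[0,0,-0.208],3.4],
])

```text
time: 10.2
ee_pos: [0.516, 0.1441, 0.0057]
eef_rot: [0.018, 1.0, 0.0, 0.0]
ft_force: [1.8, -2.8, -0.8]
width: 0.0339
```

```bash
python3 - <<'E'
from fit import *
from bench import *
c=camera("wrist"); cv2.imwrite("pics/w9.png",c["frame"][:,:,::-1])
s=camera("side"); crop(s,60,180,180,135,4.4,"pics/s9.png")
st=read_state();print(st["time"],st["ee_pos"],rel(st,(.508,.16,.0055),87.9)[:3],st["ft_force"],st["width"])
fit(c,st["ee_pos"][:2],.05,.014,np.radians(np.arange(120,240,4)))
E
```

```text
10.3 [0.51601478 0.1449545  0.0056527 ] (array([0.85, 1.48, 0.02]), np.float64(88.06229566630542), np.float64(0.0028325937387474456)) [-0.4394985   2.96008542 -0.20835368] 0.033962524768028766
[0.51601478 0.1449545 ] -> [0.5153 0.1443] n 30 mad mm 0.10000000000000286
```

View pics/s9.png

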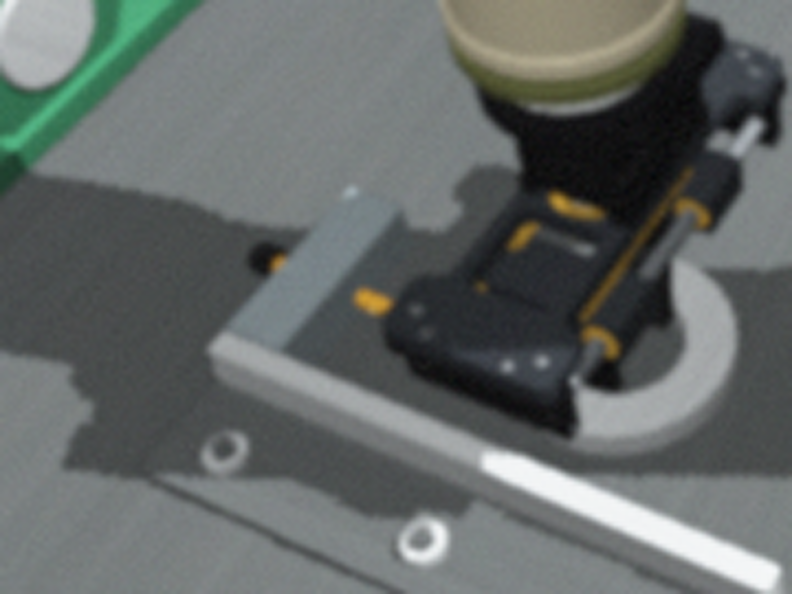

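View pics/w9.png

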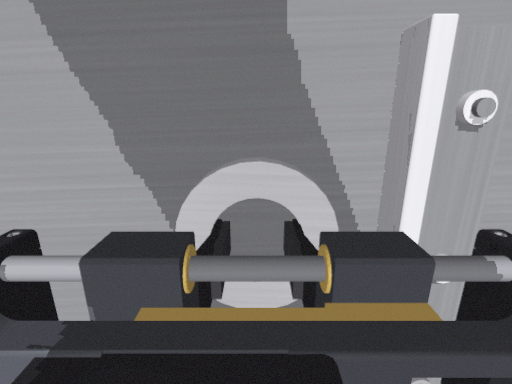

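The ring is centred on the tool in open bench beside the fence. I'll creep towards the fence.

>>> play_rows([
  [[0,0.8,0],[0,0,0],3.4],
  [[0,1.5,0],[0,0,0],3.4],
  [[0,2.0,0],[0,0,0],3.4],
  [[0,2.3,0],[0,0,0],3.4],
  [[0,2.3,0],[0,0,0],3.4],
])

```text
time: 10.92
ee_pos: [0.5175, 0.1655, 0.0056]
eef_rot: [0.018, 1.0, 0.0, 0.0]
ft_force: [0.8, -2.2, 0.9]
width: 0.0338
```

```bash
cat > st.py <<'E'
from fit import *
from bench import *
F=[]
for i in range(4):
    c=camera("wrist"); st=read_state(); F.append(st["ft_force"])
print(st["time"],st["ee_pos"].round(4),np.mean(F,0).round(2),np.std(F,0).round(1),st["width"])
fit(c,st["ee_pos"][:2],.05,.014,np.radians(np.arange(120,240,4)))
pickle.dump(c,open("wl.pkl","wb"))
E
python3 st.py
```

```text
11.125 [0.5174 0.1655 0.0056] [ 0.99 -1.41  0.64] [0.3 0.3 0.4] 0.034035585803676674
[0.51741319 0.16546109] -> [0.5162 0.1655] n 30 mad mm 0.10000000000000286
```

>>> play_rows([
  [[0,0.2,0],[0,0,0],3.4],
  [[0,0.4,0],[0,0,0],3.4],
  [[0,0.6,0],[0,0,0],3.4],
  [[0,0.6,0],[0,0,0],3.4],
])

```text
time: 11.62
ee_pos: [0.5175, 0.1716, 0.0055]
eef_rot: [0.018, 1.0, 0.0, -0.0]
ft_force: [0.5, -2.7, 1.5]
width: 0.0336
```

```bash
python3 st.py
```

```text
11.825 [0.5174 0.1715 0.0055] [-0.34 -2.22  2.1 ] [0.3 0.4 0.1] 0.03405095516259437
[0.51744077 0.17152149] -> [0.5161 0.1715] n 30 mad mm 0.10000000000000286
```

>>> play_rows([
  [[0,0.1,0],[0,0,0],3.4],
  [[0,0.2,0],[0,0,0],3.4],
  [[0,0.3,0],[0,0,0],3.4],
  [[0,0.3,0],[0,0,0],3.4],
])

```text
time: 12.32
ee_pos: [0.5176, 0.1735, 0.0055]
eef_rot: [0.019, 1.0, -0.0, -0.0]
ft_force: [-1.7, -5.7, 3.1]
width: 0.0317
```

```bash
python3 st.py
```

```text
12.525 [0.5176 0.1733 0.0055] [-0.62 -5.79  3.75] [0.6 0.6 0.1] 0.032101392108069254
[0.51756306 0.17333145] -> [0.5161 0.1721] n 30 mad mm 0.10000000000000286
```

Fence felt (about 6 N, ring centre y ≈ 0.172). I'll ease off slightly and slide along the fence to the screw.

>>> play_rows([
  [[0,-0.15,0],[0,0,0],3.4],
  [[-0.4,-0.15,0],[0,0,0],3.4],
  [[-0.8,-0.15,0],[0,0,0],3.4],
  [[-1.2,-0.15,0],[0,0,0],3.4],
  [[-1.2,-0.15,0],[0,0,0],3.4],
])

```text
time: 13.15
ee_pos: [0.5283, 0.1719, 0.0048]
eef_rot: [0.018, 1.0, -0.001, -0.001]
ft_force: [-3.3, -4.9, 0.5]
width: 0.0341
```

```bash
python3 st.py;  python3 - <<'E'
from h import *
from bench import *
s=camera("side"); crop(s,80,180,130,98,6,"pics/s10.png")
s=camera("top"); crop(s,115,90,140,100,5,"pics/t10.png")
E
```

```text
13.35 [0.5283 0.1719 0.0048] [-3.81 -4.09  0.88] [0.7 0.5 0.5] 0.03401000576747159
[0.52832736 0.17188783] -> [0.5262 0.1718] n 30 mad mm 0.10000000000000286
```

View pics/s10.png

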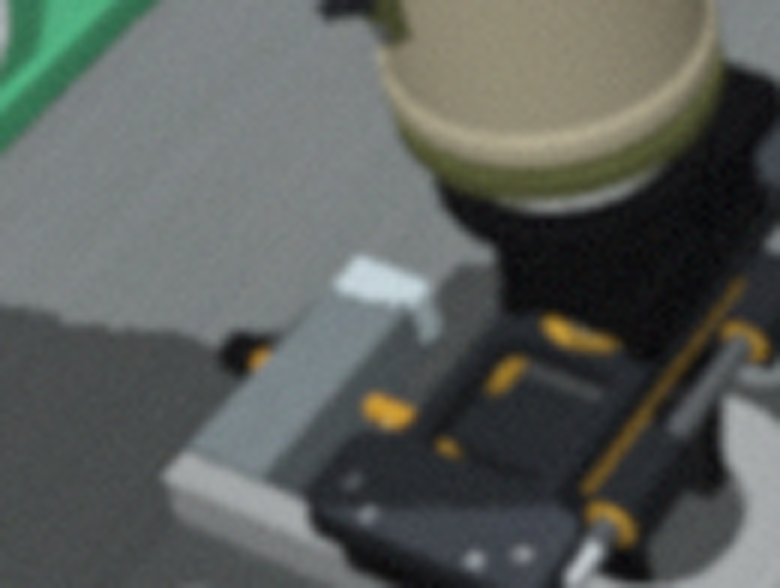

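View pics/t10.png

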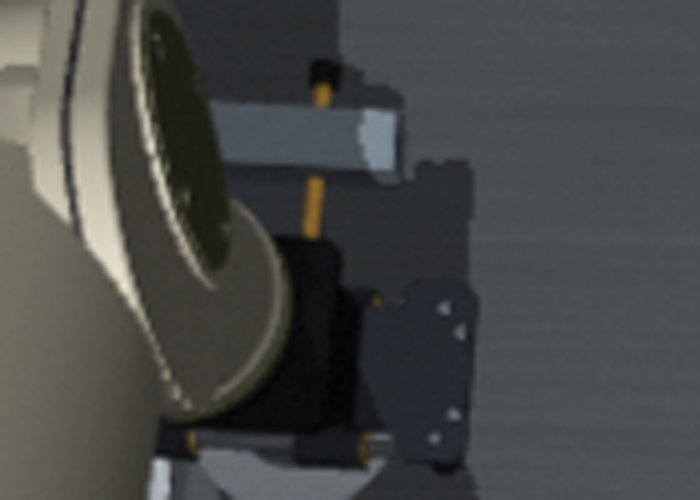

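>>> play_rows([
  [[-0.3,0,0],[0,0,0],3.4],
  [[-0.6,0,0],[0,0,0],3.4],
  [[-0.8,0,0],[0,0,0],3.4],
  [[-0.8,0,0],[0,0,0],3.4],
])

```text
time: 13.95
ee_pos: [0.5361, 0.1716, 0.0048]
eef_rot: [0.018, 1.0, -0.0, -0.002]
ft_force: [-4.8, -4.5, 1.7]
width: 0.034
```

```bash
python3 st.py
```

```text
14.15 [0.536  0.1716 0.0048] [-4.64 -4.48  1.43] [0.4 0.4 0.5] 0.03400145007620321
[0.53604091 0.17162782] -> [0.5339 0.1717] n 30 mad mm 0.10000000000000286
```

>>> play_rows([
  [[-0.1,0,0],[0,0,0],3.4],
  [[-0.2,0,0],[0,0,0],3.4],
  [[-0.3,0,0],[0,0,0],3.4],
  [[-0.3,0,0],[0,0,0],3.4],
])

```text
time: 14.65
ee_pos: [0.5387, 0.1715, 0.0047]
eef_rot: [0.018, 1.0, -0.001, -0.002]
ft_force: [-5.8, -3.8, 2.8]
width: 0.0339
```

```bash
python3 st.py
```

```text
14.85 [0.5387 0.1715 0.0047] [-6.4  -4.27  2.44] [0.1 0.1 0.5] 0.034000893478196514
[0.53870383 0.17152278] -> [0.5364 0.1716] n 30 mad mm 0.10000000000000286
```

>>> play_rows([
  [[-0.1,0,0],[0,0,0],3.4],
  [[-0.2,0,0],[0,0,0],3.4],
  [[-0.2,0,0],[0,0,0],3.4],
])

```text
time: 15.22
ee_pos: [0.5405, 0.1714, 0.0046]
eef_rot: [0.018, 1.0, -0.001, -0.002]
ft_force: [-6.7, -4.2, 4.1]
width: 0.0338
```

```bash
python3 st.py
```

```text
15.425 [0.5405 0.1715 0.0046] [-6.98 -4.41  3.27] [0.4 0.4 0.2] 0.034057446810557675
[0.54051184 0.17145004] -> [0.538  0.1716] n 30 mad mm 0.10000000000000286
```

>>> play_rows([
  [[-0.1,0,0],[0,0,0],3.4],
  [[-0.2,0,0],[0,0,0],3.4],
  [[-0.2,0,0],[0,0,0],3.4],
])

```text
time: 15.8
ee_pos: [0.542, 0.1713, 0.0044]
eef_rot: [0.018, 1.0, -0.001, -0.003]
ft_force: [-8.8, -4.3, 2.3]
width: 0.0337
```

```bash
python3 st.py
```

```text
16.0 [0.542  0.1714 0.0044] [-8.54 -4.17  3.84] [0.4 0.2 0.4] 0.03390458100300165
[0.54196693 0.17136487] -> [0.5391 0.1715] n 30 mad mm 0.10000000000000286
```

>>> play_rows([
  [[-0.1,0,0],[0,0,0],3.4],
  [[-0.2,0,0],[0,0,0],3.4],
  [[-0.2,0,0],[0,0,0],3.4],
])

```text
time: 16.38
ee_pos: [0.5432, 0.1714, 0.0041]
eef_rot: [0.018, 1.0, -0.001, -0.004]
ft_force: [-10.1, -5.2, 3.2]
width: 0.0326
```

```bash
python3 st.py
```

```text
16.575 [0.5432 0.1714 0.0041] [-10.26  -4.07   2.98] [0.3 0.5 0.4] 0.03242097833079283
[0.54320319 0.17140349] -> [0.5391 0.1714] n 30 mad mm 0.10000000000000286
```

The ring has stopped at x ≈ 0.539 while the x force climbs, so the screw is felt. I'll press both gently and hold.

>>> play_rows([
  [[-0.1,0.1,0],[0,0,0],3.4],
  [[-0.2,0.2,0],[0,0,0],3.4],
  [[-0.2,0.2,0],[0,0,0],3.4],
  [[-0.2,0.2,0],[0,0,0],3.4],
  [[-0.2,0.2,0],[0,0,0],3.4],
  [[-0.2,0.2,0],[0,0,0],3.4],
  [[-0.2,0.2,0],[0,0,0],3.4],
])

```text
time: 17.45
ee_pos: [0.5448, 0.1728, 0.0038]
eef_rot: [0.018, 1.0, -0.001, -0.004]
ft_force: [-12.2, -6.1, 2.9]
width: 0.028
```

```bash
python3 st.py; python3 -c "
from bench import *
print(read_state()['torque'])"
```

```text
17.65 [0.5448 0.1728 0.0038] [-11.84  -5.42   3.38] [0.5 0.3 0.2] 0.02809877329539527
[0.54480996 0.17279632] -> [0.5391 0.1715] n 30 mad mm 0.10000000000000286
[-1.1712353   2.64904456  0.23792773]
```

>>> play_rows([
  [[0,0.15,0],[0,0,0],2.8],
  [[0,0.3,0],[0,0,0],2.8],
  [[0,0.3,0],[0,0,0],2.8],
  [[0,0.3,0],[0,0,0],2.8],
  [[0,0.3,0],[0,0,0],2.8],
  [[0,0.3,0],[0,0,0],2.8],
  [[0,0.3,0],[0,0,0],2.8],
])

```text
time: 18.52
ee_pos: [0.5449, 0.1758, 0.0038]
eef_rot: [0.018, 1.0, -0.001, -0.004]
ft_force: [-12.8, -4.8, 2.7]
width: 0.022
```

```bash
python3 st.py
```

```text
18.725 [0.5449 0.1757 0.0038] [-11.43  -5.95   3.11] [0.4 0.4 0.6] 0.021778875158865785
[0.54490683 0.17574102] -> [0.5391 0.1715] n 30 mad mm 0.10000000000000286
```

The jaw yields and caps the y push at about 6 N. I'll firm the jaw slightly and hold.

>>> play_rows([
  [[0,0,0],[0,0,0],2.4],
  [[0,0,0],[0,0,0],2.4],
  [[0,0,0],[0,0,0],2.4],
  [[0,0,0],[0,0,0],2.4],
  [[0,0,0],[0,0,0],2.4],
  [[0,0,0],[0,0,0],2.4],
], grip_force=5)

```text
time: 19.48
ee_pos: [0.5449, 0.1749, 0.0038]
eef_rot: [0.018, 1.0, -0.002, -0.004]
ft_force: [-11.6, -8.3, 4.5]
width: 0.0237
```

```bash
python3 st.py
```

```text
19.675 [0.5449 0.1749 0.0038] [-12.42  -7.99   4.04] [0.4 0.4 0.6] 0.024138441527985055
[0.54486983 0.17489995] -> [0.5391 0.1715] n 30 mad mm 0.10000000000000286
```

Both are felt: fence about 8 N, and about 12 N on x against a sliding friction of about 5 N. Held for over 0.9 s. I'll unload now by closing the fingers and moving back to the hole centre.

>>> play_rows([
  [[0.1,0,0],[0,0,0],1.6],
  [[0.2,0,0],[0,0,0],0.8],
  [[0.4,0,0],[0,0,0],0],
  [[0.7,-0.2,0],[0,0,0],0],
  [[0.9,-0.4,0],[0,0,0],0],
  [[0.9,-0.4,0],[0,0,0],0],
])

```text
time: 20.42
ee_pos: [0.5395, 0.1728, 0.0056]
eef_rot: [0.019, 1.0, 0.0, 0.0]
ft_force: [-0.1, 0.1, 0.2]
width: 0.0003
```

```bash
python3 st.py
```

```text
20.625 [0.5397 0.173  0.0056] [ 0.18 -0.3  -0.64] [0.5 0.2 0.2] 0.00019312764226073496
[0.53967884 0.17298527] -> [0.5391 0.1715] n 30 mad mm 0.15000000000000083
```

The tool is centred in the hole with zero force and the ring has not moved. I'll lift straight up, then back away to look.

>>> play_rows([
  [[0,0,-1],[0,0,0],0],
  [[0,0,-3],[0,0,0],0],
  [[0,0,-7],[0,0,0],0],
  [[0,0,-12],[0,0,0],0],
  [[0,0,-17],[0,0,0],0],
  [[0,-5,-20],[0,0,0],0],
  [[0,-9,-20],[0,0,0],0],
  [[0,-9,-20],[0,0,0],0],
])

```text
time: 21.62
ee_pos: [0.5366, 0.0792, 0.2069]
eef_rot: [0.021, 1.0, 0.0, 0.001]
ft_force: [0.0, 1.4, 1.0]
width: 0.0006
```

>>> play_rows([
  [[-5,-3,0],[0,0,0],0],
  [[-10,-6,0],[0,0,0],0],
  [[-13,-11,0],[0,0,0],0],
  [[-13,-11,0],[0,0,0],0],
  [[-13,-11,0],[0,0,0],0],
])

```text
time: 22.25
ee_pos: [0.6621, -0.0308, 0.2052]
eef_rot: [0.018, 1.0, 0.0, -0.0]
ft_force: [-1.4, 0.4, 0.3]
width: 0.0005
```

```bash
python3 - <<'E'
from fit import *
from bench import *
D=np.radians; full=D(np.arange(0,360,5))
P={}
for n in ["wrist","top","side"]:
    c=camera(n); pickle.dump(c,open(f"f_{n}.pkl","wb")); cv2.imwrite(f"pics/f_{n}.png",c["frame"][:,:,::-1]); P[n]=c
st=read_state(); print(st["time"],st["ee_pos"],st["ft_force"])
for n,c in P.items():
    print(n)
    try:
        fit(c,(.5391,.1715),.028,.014,full,-1)
        fit(c,(.5391,.1715),.05,.014,D(np.arange(110,350,5)))
        for x0,r,z in [((.6035,-.2518),.04,.014),((.5246,-.2319),.04,.014),((.4938,-.1571),.04,.042),((.671,-.204),.04,.0)]: fit(c,x0,r,z,full)
    except Exception as e: print(e)
crop(P["side"],80,200,170,125,4.5,"pics/fs.png"); crop(P["top"],115,90,120,130,4.5,"pics/ft.png")
E
```

```text
22.4 [ 0.66197711 -0.02966038  0.20568367] [ 0.56799675 -0.13029068 -0.0985394 ]
wrist
(0.5391, 0.1715) -> [0.5385 0.1726] n 72 mad mm 0.29999999999999993
(0.5391, 0.1715) -> [0.5384 0.1726] n 48 mad mm 0.1999999999999988
(0.6035, -0.2518) -> [ 0.6035 -0.252 ] n 72 mad mm 0.5999999999999963
(0.5246, -0.2319) -> [ 0.5248 -0.232 ] n 69 mad mm 0.5000000000000004
(0.4938, -0.1571) -> [ 0.4938 -0.1576] n 52 mad mm 0.30000000000000165
(0.671, -0.204) -> [ 0.6688 -0.2102] n 30 mad mm 1.3000000000000025
top
matmul: Input operand 1 has a mismatch in its core dimension 0, with gufunc signature (n?,k),(k,m?)->(n?,m?) (size 2 is different from 0)
side
(0.5391, 0.1715) -> [0.5401 0.17  ] n 52 mad mm 0.7000000000000027
(0.5391, 0.1715) -> [0.5393 0.1716] n 46 mad mm 0.5000000000000004
(0.6035, -0.2518) -> [ 0.6044 -0.2525] n 64 mad mm 1.5000000000000013
(0.5246, -0.2319) -> [ 0.5081 -0.1882] n 47 mad mm 3.9999999999999964
(0.4938, -0.1571) -> [ 0.4953 -0.1576] n 49 mad mm 0.899999999999998
matmul: Input operand 1 has a mismatch in its core dimension 0, with gufunc signature (n?,k),(k,m?)->(n?,m?) (size 2 is different from 0)
```

View pics/fs.png

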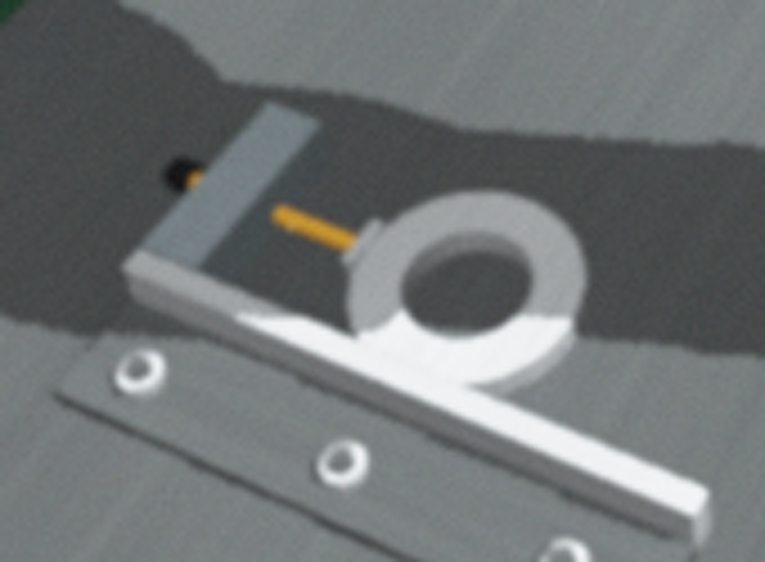

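View pics/ft.png

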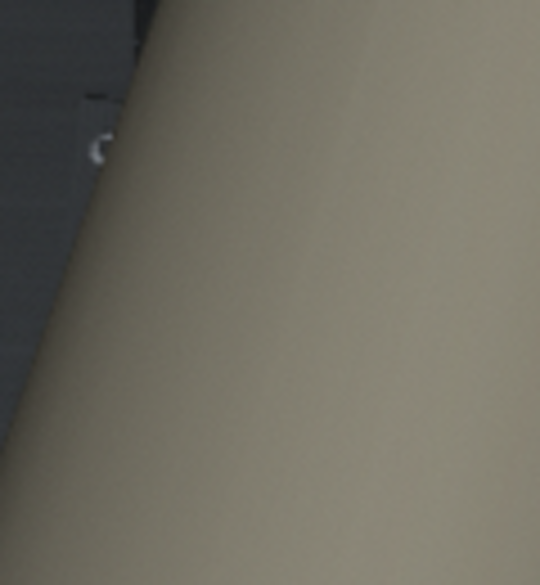

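View pics/f_wrist.png

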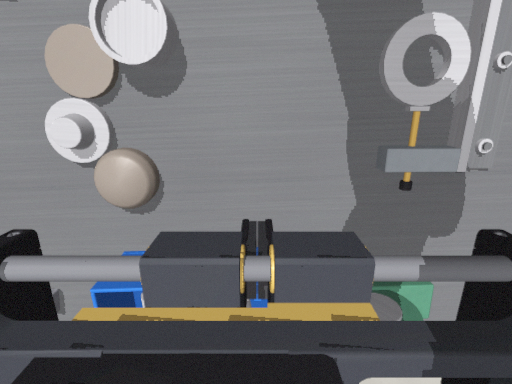

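```bash
python3 - <<'E'
from h import *
c=pickle.load(open("f_wrist.pkl","rb")); crop(c,370,5,142,110,5.5,"pics/fz.png")
w=pickle.load(open("w2.pkl","rb"))
# cap contact: reproject old mask centroid check
p=np.array([.6655,-.2015,.02]); print(pr(w,p),pr(c,p))
E
```

```text
[[234.00641236 192.97733049]] [[123.57056701 178.94455376]]
```

View pics/fz.png

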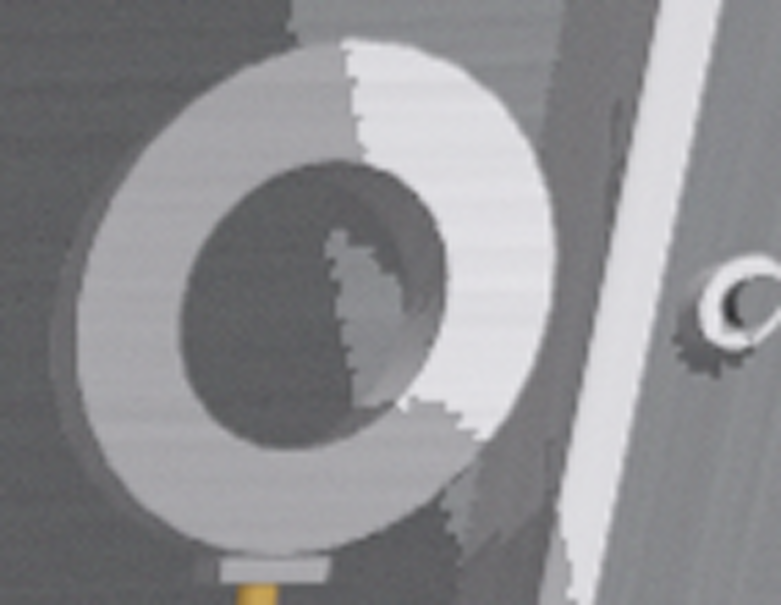

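```bash
python3 -c "
from bench import *
print(close_job())"
```

```text
the job is handed in; nothing more can be done
None
```

The ring is home in the jig, touching the fence and the stop screw, and the job is handed in. It took about 22 s of the 64 s.

**What I did:** I put the shut fingers in the ring's hole and slid it flat out of the huddle along the middle of the open side, at a bearing of about 76°. I then spread the fingers lightly to centre the ring, moved it to the fence and slid it along to the screw. I pressed both at once for about 0.9 s, closed the fingers, centred them in the hole at zero force and lifted straight out.

**Last checks:**
- **Press:** about 8 N in the fence direction and 12 N along it. Sliding friction took roughly 5 N of the latter, so the screw itself felt about 6–12 N. That is an estimate, not a direct reading.
- **Ring position:** it stayed at about (0.539, 0.172) through unloading and lifting, within 1–2 mm across the wrist and side views. Both views show its rim at the screw pad and against the fence.
- **Other pieces:** hub, blank and stub were within about 0.5 mm of where they started, measured from the wrist camera. The cap's circle fit was poor (several mm of scatter). By eye it sits within 2–3 pixels of where it should be, and the ring moved away from it.
- **Not checked:** the top camera was blocked by the arm at the end, so it gave no final check. The side camera could not measure the blank or the cap.

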